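Set the stage's jaw to the gauge mark with the knurled wheel

ROBOT

A 6-joint arm with a two-finger parallel gripper is mounted at the origin on the work surface. World frame = base frame: x ahead of the robot, y to its left, z up, the work surface at z = 0. Lengths are in m, angles in degrees, forces in N, time in s.
With the tool pointing down it reaches from about 0.375 to 0.9 m from the base axis. Payload 3.1 kg.
Tool frame: the origin (TCP) lies on the centre line of the jaws, within the pads' length; the fingertips stand 25 mm ahead of it and the grasp point (between the pads) lies 6 mm ahead of it; z points along the fingers, y is the line along which they close (so a half turn about z gives the same grasp; the last joint's range is limited). The gripper opens to 87 mm and grips with 3 to 60 N. Pads are 19 mm wide; open, the fingers measure 117 mm over their backs; the gripper's body (75 mm by 190 mm) begins 51 mm behind the grasp point.
Start: joints at [65.289, 30.224, 82.088, -0, 67.689, -10.227], TCP at [0.156, 0.605, 0.224] pointing down, gripper open.
Joint ranges: [-176.69, 176.69], [-43.24, 126.21], [12.49, 139.97], [-82, 262], [0, 151.66], [-163.58, 163.58]. Speed limits (degrees/s): [159.86, 159.86, 180, 180, 180, 180].

INTERFACE

Orientations are given as a 3x3 rotation matrix whose columns are the frame's x, y, z axes.
In Python, from rig import bot, cams, models gives the robot as it stands. The module is installed in compiled form; this text tells all that it offers.
- The arm moves only by the shell command python3 -m handwheel 'ROWS' [OPENING]. ROWS is JSON, a list of rows, each a list of 6 numbers: the shift along the world's x, y, z each as a share of 1 m, from -1 to 1, then the turn, a rotation vector about the world's x, y, z each as a share of 2 rad, from -1 to 1. In form: [[dx, dy, dz, wx, wy, wz], ...]. A call has exactly 8 rows; each row is the pose to reach, as a shift and turn from the pose commanded when the call began; what a row does not reach only later rows make up. A row lasts 1/12 s, in which the tool goes at most 41.7 mm and 7.16 degrees, less where a joint would pass 70% of its speed; a pose out of reach is approached as far as the arm can. A call with a number of a shift or a turn outside -1 to 1 is refused whole. A call with a gripper value outside its range is refused whole. OPENING is the opening, from -1 (shut) to 1 (fully open), so that 0 is half open, set as the call begins (- or left out, the last holds). The fingers move at their own pace and stop on an object; the grip force is fixed at half the most. Time passes only in rows, so rows that repeat a pose let the fingers close, or fill a call up. It gives the time, the measured TCP pose, the force, the opening and the grip force at its end, in the units of the state.
- bot.read_state(): the state, without advancing time (a new reading comes with each control period).
- cams.capture(name): name is "side" or "top" or "wrist"; returns (picture, depth): 400x640x3 uint8, blue, green, red; 400x640 float32, m along the optical axis (not along the pixel's ray), 0 where there is no reading.
- cams.calibration(name): a dict with "mtx" (3x3 intrinsics, pixels), "R" (3x3) and "t" (3): a world point X has camera coordinates R X + t; the wrist camera has in their place "tool_from_camera" (4x4, takes a point from camera to tool coordinates, whose origin is the TCP and whose axes are the flange's). Camera axes: x right, y down, z forward; pixel columns grow to the right and rows downward; lengths in m; the calibration is good to about 2 mm. A picture is of the moment at which its call begins: read the wrist's pose just before it. calibration takes no time and is no camera call.
- bot.hand_in(): hands the job in; it is judged then, once.
Trained networks look in the newest picture that a camera, given by its name, has taken for a name from the list of things; names that differ only in an ending like _2 or _b are one class to them, and where a whole thing is asked for, a point or a joint stands for the part that bears it (a point fixed in the world has none). Each returns a list of dicts, best first, with "conf" (0 to 1); they miss things now and then, are a little off and sometimes report something else, mostly with a low value. They report only what shows in the picture. A call takes as long as a camera call.
- models.spot_in(query, camera): "position" ([column, row] in pixels, amid what is visible of it).
- models.tip_of(query, camera): "position" ([column, row] in pixels: a listed point, or the origin of a listed thing).
The state is a dict: "time_s": time; "joint_positions": joint angles; "qvel": joint speeds; "tau": joint torques, N m; "position": TCP position; "tcp_rot": TCP orientation; "force": force on the tool from outside, world axes, zero at the start; "moment": the same for the moment, N m; "opening": opening from 0.0 (shut) to 1.0 (fully open); "grasp_force": force on a finger pad.
Only numpy, scipy, OpenCV 4.12 (cv2) and the standard library are available. Lean on these libraries where they do the work, as an engineer would, in place of code of your own. Each camera call takes 0.05 s, during which the arm holds its last target. There are 200 camera calls.

TASK

Push the guard plate by its upright pin, swinging it about a quarter turn towards the robot so that it is well clear of the knurled wheel, and leave it open. Then roll the knurled wheel with a light fingertip, in strokes, until the jaw has closed to the gauge mark: the bar on the jaw and the bar on the gauge block lie end to end in one line. Move the jaw by the wheel only, grip nothing, do not press hard, and leave the loose things around it where they are.

Things in the scene. Friction and masses are not known exactly. Their poses are not given: they have to be found in the camera images.
- stage: black stage fixed to the bench, plate 160 x 280 x 12 mm. Origin on the bench; its x points away from the robot (yaw within 0.3 rad), z up; stage positions below are in its axes, mm. The jaw closes along -y towards a fixed steel anvil (top z 49). Guard post at x -30, y 100, top z 100. A low bullseye level (top z 26) at x -45, y -110
- wheel: knurled steel wheel, 50 mm diameter, 30 mm wide, axle along the stage's x; origin at its centre (stage x -30, y 30, z 50), its axes turn with it. Rolling its top towards the stage's -y moves the jaw to -y (closing), rolling back opens: 1 mm of jaw per 2.5 mm of rim. About 1 N at the rim turns it; it stays where left
- wheel_top (a point): top of the wheel, stage z 75, free 17 mm above its two cheek plates; this point does not turn. The wheel does not give way downward: 3 to 10 N of fingertip pressure on it grips well, and the wheel then rolls with the fingertip as it moves along the stage's y; a short stroke may lose its first 2 mm to give in the fingers
- jaw: sliding steel jaw, 40 x 30 x 33 mm, on the rail at stage x 40, geared to the wheel; travel 44 mm, starts fully open. A bar 4 mm wide on its top points to the stage's +x. Origin under its centre. To be moved by the wheel only
- jaw_index (a point): the +x end of the bar on top of the jaw, top of the bar, mid width (stage z 52); moves with the jaw
- gauge_mark (a point): the -x end of the 4 mm wide bar on the fixed aluminium gauge block (18 x 20 mm, 37 mm tall) beyond the rail, at the height of the jaw's bar. The jaw is right when both bars lie end to end: jaw_index and gauge_mark at the same stage y (about 4 mm of space stays between them in x). At the start the jaw has 12 to 32 mm to go
- guard: aluminium guard plate (50 x 115 x 4 mm, underside 11 mm above the wheel) that swings level about guard_pivot, where its origin lies (underside). At angle 0 it lies along the stage's -y, over the wheel; the angle grows as the free end swings to the stage's -x (to the robot), stop at 1.9 rad. Starts at 0 to 0.3, stays where left; about 0.7 N at the pin moves it
- guard_pivot (a point): the guard's pivot, at the top face of the guard plate: stage x -30, y 100, z 90. At guard angle a (rad) the pin is at pivot + 92 mm x (-sin a, -cos a) in stage x, y
- guard_pin (a point): foot (on the plate, z 90) of the guard's upright steel pin, 12 mm diameter, 28 mm tall, near the guard's free end, 92 mm from the pivot. Push the pin sideways to swing the guard
- pin_gauge: upright steel pin gauge, shank 12 mm, head 18 mm, 45 mm tall, loose on the stage's black plate; origin under its centre
- collar: loose steel ring 28 mm across, 12 mm high, lying on the black plate; origin under its centre
- driver: screwdriver 170 mm long with a black handle, lying on the bench beyond the stage; leave alone
- wash: white bottle 56 mm across, 110 mm tall, on the bench; origin under its centre
- jar: glass jar 52 mm across, 55 mm tall, on the bench; origin under its centre
- wrench: wrench 130 mm long lying on the bench on the robot's side of the stage
- tray: open steel tray 110 x 80 x 25 mm on the bench; origin under its centre

How it is judged (in metres and radians):
On the way, in this order (a step that is already met when the one before it is completed fails the run):
1. the guard is swung clear of the wheel (beyond 1.2 rad) (y of guard_pin in the frame of stage above 0.0667 m), for 0.2 s.
2. the jaw's bar is in line with the gauge bar within 2.5 mm (y of jaw_index in the frame of gauge_mark between -0.0025 and 0.0025 m), for 0.3 s.
At the end, for the whole second after the job is handed in: The guard is open beyond 1.2 rad and at rest, and the jaw's bar is within 2.5 mm of the gauge bar along the travel, at rest (all of step 2 and y of guard_pin in the frame of stage above 0.0667 m and angular speed of guard below 0.1 rad/s and linear speed of jaw below 0.003 m/s); the robot touches nothing.
It fails at once if the jaw is pushed directly (over 1 N) (contact force between any of the fingers, the arm and jaw above 1 N).
It fails at once if the wheel is pressed with more than 30 N (contact force between any of the fingers, the arm and wheel above 30 N).
It fails at once if the guard is gripped or forced (over 30 N) (contact force between any of the fingers, the arm and guard above 30 N).
It fails at once if a loose thing around the stage is shifted or lifted by more than 20 mm (distance of any of pin_gauge, collar, driver, wash, jar, wrench, tray from where it was at the start of the episode above 0.02 m).
It also fails if it takes over 64 s, if anything falls off the work surface, if the arm or the gripper's body presses on something with over 40 N, if the wrist force passes 120 N, or if a joint passes its speed limit or range.

## Working session

There is one attempt and no reset: what is moved stays moved. The work goes in short steps, Python scripts to look and compute and a shell command to move; the robot and the scene stay as the last step left them, time stands still between calls to the robot, and variables do not carry over. Pictures are saved under pics/ and viewed, at most 10 in all, crops included, and the job is handed in when it is done.

```bash
mkdir -p pics; cat > h.py <<'E'
import numpy as np, cv2
from rig import bot,cams,models
def cam(n,s=None):
    c=cams.calibration(n);K=np.array(c['mtx'])
    if n=='wrist':
        s=s or bot.read_state();T=np.eye(4);T[:3,:3]=s['tcp_rot'];T[:3,3]=s['position']
        M=T@np.array(c['tool_from_camera']);return K,M[:3,:3],M[:3,3]
    R=np.array(c['R']);return K,R.T,-R.T@np.array(c['t'])
def ray(C,px,z):
    K,R,o=C;d=R@np.linalg.solve(K,[px[0],px[1],1]);return o+d*(z-o[2])/d[2]
def dep(C,px,D):
    K,R,o=C;u,v=int(round(px[0])),int(round(px[1]));p=D[max(v-2,0):v+3,max(u-2,0):u+3];p=p[p>0]
    return o+R@np.linalg.solve(K,[px[0],px[1],1])*np.median(p) if len(p) else None
E
python3 - <<'E'
from h import *
np.set_printoptions(precision=4,suppress=True)
s=bot.read_state();print(s['time_s'],s['position'],s['tcp_rot'],s['opening'])
Z=dict(wheel_top=.075,guard_pivot=.09,guard_pin=.09,jaw_index=.052,gauge_mark=.052,stage=0)
for n in ['top','side','wrist']:
    C=cam(n);p,D=cams.capture(n);cv2.imwrite(f'pics/{n}0.png',p);print(n,C[2])
    if n=='wrist':continue
    for q in Z:
        for r in models.tip_of(q,n)[:1]:print(q,r['conf'],np.array(r['position']),ray(C,r['position'],Z[q]),dep(C,r['position'],D))
print(bot.read_state()['time_s'])
E
```

```text
0.0 [0.156  0.6045 0.2226] [[-0.9682  0.2501 -0.0009]
 [ 0.2501  0.9682 -0.002 ]
 [ 0.0004 -0.0021 -1.    ]] 0.9994813209570815
top [ 0.4425 -0.0005  1.1511]
wheel_top 0.23 [265.  238.7] [0.551  0.1451 0.075 ] [0.5493 0.1428 0.0922]
guard_pivot 0.68 [229.2 228.8] [0.5745 0.2264 0.09  ] [0.574  0.2255 0.0942]
guard_pin 0.97 [261.6 237.2] [0.5532 0.1509 0.09  ] [0.553  0.1507 0.0916]
jaw_index 0.49 [228.6 228.5] [0.58  0.236 0.052] [0.5742 0.226  0.0984]
gauge_mark 0.41 [282.3 192.4] [0.6655 0.1059 0.052 ] [0.666  0.1061 0.0493]
stage 0.61 [275.2 222. ] [0.6002 0.1294 0.    ] [0.5943 0.1245 0.0431]
side [0.4545 0.5597 0.6314]
wheel_top 0.62 [337.6 266.3] [0.5665 0.1555 0.075 ] [0.5635 0.1663 0.0898]
guard_pin 0.74 [349.1 256.9] [0.5502 0.1414 0.09  ] [0.5499 0.1429 0.0919]
jaw_index 0.67 [294.6 251.2] [0.6577 0.1292 0.052 ] [0.6585 0.1275 0.0497]
gauge_mark 0.57 [294.1 244.5] [0.6645 0.1142 0.052 ] [0.6659 0.1112 0.0481]
stage 0.73 [332.2 276.7] [0.5845 0.1278 0.    ] [0.566  0.1896 0.0903]
wrist [0.0771 0.6243 0.3851]
0.75
```

View pics/top0.png

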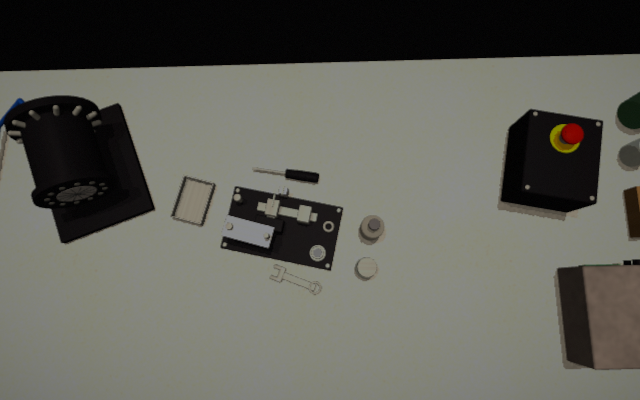

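View pics/side0.png

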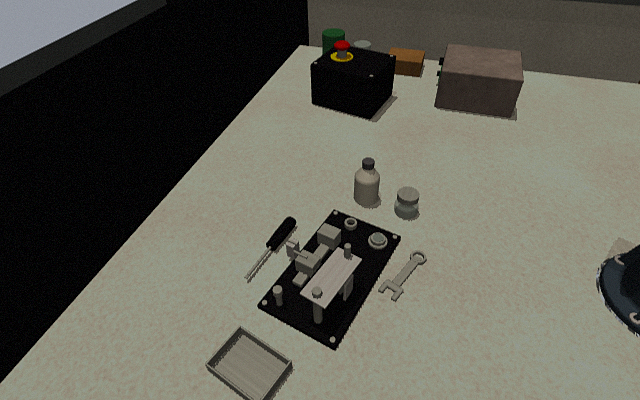

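The top view shows the stage (corners ~(237,188), (342,208), (330,268), (223,247)), with the guard over the wheel from the pivot (229,227) to the pin (267,237). The pin gauge is at (238,198) and the collar at (328,226). Next I fit the stage pose.

```bash
cat > stage.py <<'E'
from h import *
np.set_printoptions(precision=4,suppress=True)
C=cam('top');p=cv2.imread('pics/top0.png')
m=(p.max(2)<60).astype(np.uint8);m[:170]=0;m[290:]=0;m[:,:215]=0;m[:,355:]=0
n,l,st,_=cv2.connectedComponentsWithStats(m);i=1+np.argmax(st[1:,4]);v,u=np.nonzero(l==i)
w=np.array([ray(C,(a,b),.012)[:2]*1000 for a,b in zip(u,v)],np.float32)
r=cv2.minAreaRect(w);b=cv2.boxPoints(r);print(r,b)
c=np.array(r[0])/1000
e=[b[1]-b[0],b[2]-b[1]];e=max(e,key=np.linalg.norm);e=e*np.sign(e[1]);yaw=np.arctan2(-e[0],e[1]);print('yaw',yaw)
R=np.array([[np.cos(yaw),-np.sin(yaw)],[np.sin(yaw),np.cos(yaw)]])
def S(x,y):return c+R@np.array([x,y])/1000
for k,q in dict(pivot=(-30,100),wheel=(-30,30),level=(-45,-110)).items():print(k,S(*q))
P,D=cams.capture('top')
for q,z in [('guard_pin',.09),('guard_pivot',.09),('pin_gauge',.012),('collar',.012),('gauge_mark',.052)]:
    for d in models.tip_of(q,'top')[:2]:
        x=ray(C,d['position'],z);print(q,d['conf'],x,R.T@(x[:2]-c)*1000)
cv2.imwrite('pics/crop.png',cv2.resize(p[170:290,200:360],None,fx=5,fy=5,interpolation=cv2.INTER_CUBIC))
E
python3 stage.py
```

```text
((588.8477783203125, 110.79708099365234), (277.5556335449219, 167.43380737304688), 77.26513671875) [[476.5981  -6.1124]
 [639.9131 -43.0214]
 [701.0975 227.7065]
 [537.7824 264.6156]]
yaw -0.2222654
pivot [0.5816 0.215 ]
wheel [0.5662 0.1467]
level [0.5207 0.0134]
guard_pin 0.98 [0.5524 0.1475 0.09  ] [-43.6556  27.7239]
guard_pivot 0.6 [0.5742 0.2241 0.09  ] [-39.254  107.2684]
pin_gauge 0.62 [0.6534 0.2202 0.012 ] [ 38.8614 120.9468]
collar 0.54 [0.5862 0.2444 0.012 ] [-31.9942 129.7104]
collar 0.5 [0.5831 0.0047 0.012 ] [  17.8082 -104.7968]
gauge_mark 0.63 [0.578  0.1525 0.052 ] [-19.7546  38.3082]
gauge_mark 0.49 [0.667  0.1054 0.052 ] [77.3841 11.9265]
```

View pics/crop.png

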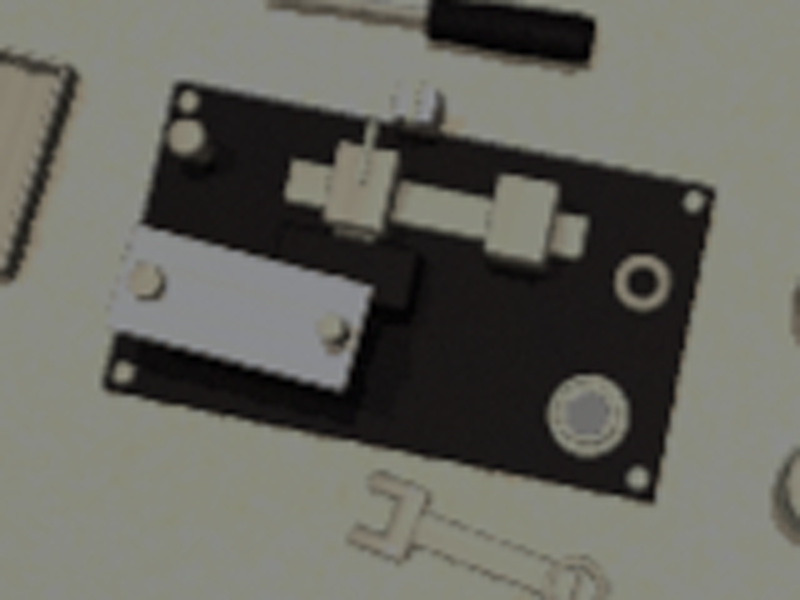

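```bash
cat > fit.py <<'E'
from h import *
np.set_printoptions(precision=4,suppress=True)
C=cam('top')
cr=np.array([(178,83),(714,188),(653,500),(106,388)])/5+[200,170]-.4
w=np.array([ray(C,x,.012)[:2] for x in cr]);s=np.array([(80,140),(80,-140),(-80,-140),(-80,140)])/1000
H=(s.T@(w-w.mean(0)));U,_,V=np.linalg.svd(H);R=(U@V).T;c=w.mean(0)
print('c',c,'yaw',np.arctan2(R[1,0],R[0,0]),'res mm',1000*(s@R.T+c-w))
def pr(n,px,z):x=ray(C,np.array(px)/5+[200,170]-.4,z)[:2];print(n,x,1000*R.T@(x-c))
pr('pivot',(148,280),.1);pr('pin',(333,325),.118);pr('level',(588,412),.026);pr('collar',(642,283),.024);pr('pg',(187,137),.057);pr('jawtip',(372,122),.052);pr('gauge',(412,103),.05)
for a in [0,.1,.3,.6,.9,1.2,1.4,1.55]:
    q=np.array([-.03,.1])+.092*np.array([-np.sin(a),-np.cos(a)])+.019*np.array([np.cos(a),-np.sin(a)]);print(a,c+R@q)
print('wheel',c+R@[-.03,.03])
E
python3 fit.py
```

```text
c [0.5853 0.1113] yaw -0.22092888214724374 res mm [[ 1.4468  1.1965]
 [ 0.6062 -1.9289]
 [-1.1804 -1.3178]
 [-0.8726  2.0502]]
pivot [0.5807 0.2244] [-29.2527 109.289 ]
pin [0.5559 0.1366] [-34.2041  18.1722]
level [0.5205 0.0243] [-44.1306 -99.1304]
collar [ 0.5834 -0.0036] [  23.3839 -112.5161]
pg [0.6558 0.2155] [ 45.978  117.0652]
jawtip [0.662  0.1261] [71.6159 31.2748]
gauge [0.6714 0.1068] [85.0227 14.4149]
0 [0.5763 0.1215]
0.1 [0.5669 0.1222]
0.3 [0.5486 0.1262]
0.6 [0.5235 0.1389]
0.9 [0.5033 0.1584]
1.2 [0.4898 0.1829]
1.4 [0.4851 0.2011]
1.55 [0.484  0.2151]
wheel [0.5626 0.1472]
```

```bash
python3 -m handwheel '[[0.434,-0.475,0.03,0,0,0],[0.434,-0.475,0.03,0,0,0],[0.434,-0.475,0.03,0,0,0],[0.434,-0.475,0.03,0,0,0],[0.434,-0.475,0.03,0,0,0],[0.434,-0.475,0.03,0,0,0],[0.434,-0.475,0.03,0,0,0],[0.434,-0.475,0.03,0,0,0]]' -1
```

```text
time_s: 1.72
position: [0.382, 0.3577, 0.2394]
tcp_rot: [[-0.968, 0.25, 0.001], [0.25, 0.968, 0.0], [-0.0, 0.001, -1.0]]
force: [0.0, 0.0, -1.2]
opening: 0.477
grasp_force: 0.0
```

```bash
python3 -m handwheel '[[0.205,-0.227,0.015,0,0,0],[0.205,-0.227,0.015,0,0,0],[0.205,-0.227,0.015,0,0,0],[0.205,-0.227,0.015,0,0,0],[0.205,-0.227,0.015,0,0,0],[0.205,-0.227,0.015,0,0,0],[0.205,-0.227,0.015,0,0,0],[0.205,-0.227,0.015,0,0,0]]' && python3 -m handwheel '[[0,0,0,0,0,0],[0,0,0,0,0,0],[0,0,0,0,0,0],[0,0,0,0,0,0],[0,0,0,0,0,0],[0,0,0,0,0,0],[0,0,0,0,0,0],[0,0,0,0,0,0]]'; cat > w.py <<'E'
from h import *
import sys
np.set_printoptions(precision=4,suppress=True)
c=np.array([.5875,.1211]);y=-.221;R=np.array([[np.cos(y),-np.sin(y)],[np.sin(y),np.cos(y)]])
s=bot.read_state();C=cam('wrist',s);P,D=cams.capture('wrist');cv2.imwrite(f'pics/{sys.argv[1]}.png',P)
print('cam',C[2],'tcp',s['position'],'force',s['force'])
for q,z in dict(guard_pivot=.09,guard_pin=.09,wheel_top=.075,jaw_index=.052,gauge_mark=.052).items():
    for d in models.tip_of(q,'wrist')[:2]:
        x=ray(C,d['position'],z);print(q,d['conf'],np.array(d['position']),x[:2],'stage',1000*R.T@(x[:2]-c),'dep',dep(C,d['position'],D))
E
python3 w.py w1
```

```text
time_s: 2.38
position: [0.5905, 0.1276, 0.2546]
tcp_rot: [[-0.967, 0.254, 0.005], [0.254, 0.967, -0.002], [-0.005, -0.001, -1.0]]
force: [-0.4, 0.4, 0.4]
opening: 0.004
grasp_force: 0.0
time_s: 3.05
position: [0.5856, 0.1329, 0.2542]
tcp_rot: [[-0.968, 0.249, 0.0], [0.249, 0.968, 0.0], [-0.0, 0.0, -1.0]]
force: [-0.6, 0.6, 0.0]
opening: 0.005
grasp_force: 0.0
cam [0.5063 0.1521 0.4158] tcp [0.5856 0.1329 0.2542] force [-0.57    0.6092  0.0093]
guard_pivot 0.59 [397.7 154.9] [0.5784 0.2277] stage [-32.2127 101.9921] dep [0.5761 0.2252 0.1006]
guard_pin 0.86 [320.1 152.8] [0.554  0.1423] stage [-37.3075  13.372 ] dep [0.5502 0.1431 0.1164]
guard_pin 0.66 [148.9 134.5] [ 0.4866 -0.0381] stage [ -63.5826 -177.4735] dep [ 0.4832 -0.0705  0.0346]
wheel_top 0.74 [311.6 164.7] [0.5676 0.1284] stage [-21.015    2.7466] dep [0.5648 0.1295 0.0904]
wheel_top 0.66 [334.3 156.6] [0.5649 0.1572] stage [-30.001   30.2882] dep [0.5623 0.157  0.0898]
jaw_index 0.94 [325.6 223.2] [0.6551 0.1247] stage [65.1956 18.2898] dep [0.676  0.1208 0.001 ]
gauge_mark 0.47 [317.1 227.4] [0.6583 0.1118] stage [71.078   6.4282] dep [0.663  0.1105 0.0407]
```

View pics/w1.png

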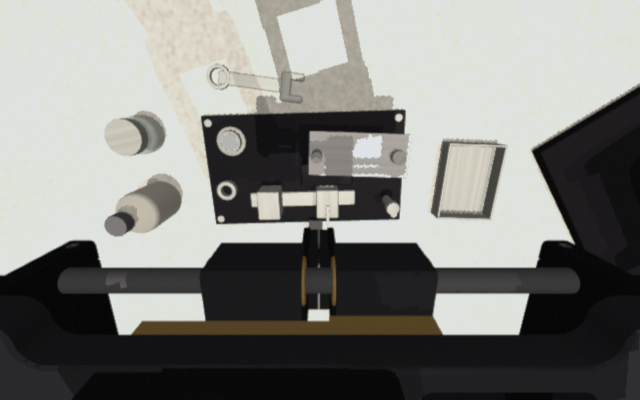

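The wrist view agrees with the fitted stage pose: pivot (397,155), pin (318,155), jaw bar (327,215) and gauge (317,225). I go down beside the pin, then swing it.

```bash
python3 -m handwheel '[[0.004,-0.002,-0.03,0,0,0],[0.004,-0.003,-0.06,0,0,0],[0.004,-0.003,-0.09,0,0,0],[0.004,-0.003,-0.11,0,0,0],[0.004,-0.003,-0.125,0,0,0],[0.004,-0.003,-0.131,0,0,0],[0.004,-0.003,-0.131,0,0,0],[0.004,-0.003,-0.131,0,0,0]]' -1
```

```text
time_s: 4.02
position: [0.5904, 0.1293, 0.1234]
tcp_rot: [[-0.968, 0.25, 0.001], [0.25, 0.968, 0.0], [-0.001, 0.0, -1.0]]
force: [0.8, -0.0, 0.7]
opening: 0.008
grasp_force: 0.0
```

```bash
python3 -m handwheel '[[-0.006,0.001,0,0,0,0],[-0.012,0.002,0,0,0,0],[-0.017,0.003,0,0,0,0],[-0.022,0.003,0,0,0,0],[-0.028,0.005,0,0,0,0],[-0.034,0.006,0,0,0,0],[-0.039,0.007,0,0,0,0],[-0.045,0.010,0,0,0,0]]' && python3 -m handwheel '[[-0.006,0.003,0,0,0,0],[-0.012,0.006,0,0,0,0],[-0.019,0.010,0,0,0,0],[-0.024,0.015,0,0,0,0],[-0.029,0.020,0,0,0,0],[-0.034,0.024,0,0,0,0],[-0.039,0.029,0,0,0,0],[-0.043,0.035,0,0,0,0]]' && python3 -m handwheel '[[-0.003,0.006,0,0,0,0],[-0.006,0.012,0,0,0,0],[-0.009,0.018,0,0,0,0],[-0.011,0.024,0,0,0,0],[-0.013,0.030,0,0,0,0],[-0.014,0.036,0,0,0,0],[-0.015,0.043,0,0,0,0],[-0.016,0.051,0,0,0,0]]'
```

```text
time_s: 4.68
position: [0.5444, 0.1393, 0.1232]
tcp_rot: [[-0.968, 0.25, 0.0], [0.25, 0.968, -0.0], [-0.0, -0.0, -1.0]]
force: [-0.2, 0.1, 0.8]
opening: 0.004
grasp_force: 0.0
time_s: 5.35
position: [0.5012, 0.1748, 0.123]
tcp_rot: [[-0.968, 0.25, -0.0], [0.25, 0.968, -0.0], [0.0, -0.0, -1.0]]
force: [-1.2, -0.2, -0.6]
opening: 0.007
grasp_force: 0.0
time_s: 6.02
position: [0.4859, 0.2259, 0.1231]
tcp_rot: [[-0.968, 0.25, 0.0], [0.25, 0.968, -0.0], [-0.0, 0.0, -1.0]]
force: [-0.6, -0.6, 0.5]
opening: 0.005
grasp_force: 0.0
```

```bash
python3 -m handwheel '[[0.003,-0.015,0.0,0,0,0],[0.003,-0.018,0.04,0,0,0],[0.003,-0.018,0.08,0,0,0],[0.03,-0.038,0.1,0,0,0],[0.06,-0.06,0.11,0,0,0],[0.079,-0.069,0.11,0,0,0],[0.079,-0.069,0.11,0,0,0],[0.079,-0.069,0.11,0,0,0]]'; python3 w.py w2;python3 -c "
import cv2;p=cv2.imread('pics/w2.png');cv2.imwrite('pics/w2c.png',cv2.resize(p[80:260,180:440],None,fx=3,fy=3,interpolation=cv2.INTER_CUBIC))"
```

```text
time_s: 6.68
position: [0.5655, 0.156, 0.233]
tcp_rot: [[-0.968, 0.252, -0.0], [0.252, 0.968, 0.0], [0.0, 0.0, -1.0]]
force: [-0.7, -0.9, -0.8]
opening: 0.002
grasp_force: 0.0
cam [0.4863 0.1753 0.3946] tcp [0.5655 0.156  0.233 ] force [-0.6622 -0.9096 -0.7933]
guard_pivot 0.83 [381.4 180.2] [0.5769 0.2238] stage [-32.8745  97.8945] dep [0.5741 0.2223 0.0995]
guard_pivot 0.6 [314.4 218.1] [0.6015 0.1413] stage [ 9.2035 22.7586] dep [0.6168 0.1368 0.0495]
guard_pin 0.84 [301.3 180.6] [0.5552 0.1386] stage [-35.3497  10.02  ] dep [0.5489 0.142  0.1181]
wheel_top 0.91 [321.3 179.9] [0.5636 0.1593] stage [-31.7063  32.0422] dep [0.5599 0.1601 0.0903]
wheel_top 0.61 [147.9 218.1] [ 0.5569 -0.0534] stage [   8.4185 -176.9919] dep [ 0.5657 -0.0818  0.0354]
```

View pics/w2c.png

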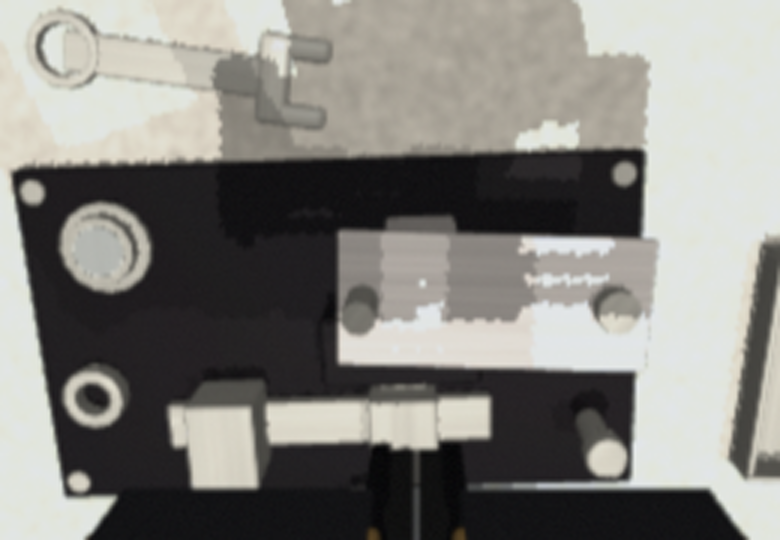

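The guard is unchanged (pin ~(300,183) in the full picture), so the finger did not carry it. I check where the fingertip really is in the wrist view.

```bash
python3 - <<'E'
from h import *
np.set_printoptions(precision=4,suppress=True)
c=cams.calibration('wrist');M=np.array(c['tool_from_camera']);print(M)
K=np.array(c['mtx']);I=np.linalg.inv(M)
for p in [(0,0,0),(0,0,.025),(0,.015,.025),(0.0095,0,.025),(-.0095,0,.025)]:
    q=I@[*p,1];v=K@q[:3];print(p,v[:2]/v[2],q[2])
P,D=cams.capture('wrist')
for r in range(200,330,8):print(r,D[r,300:340:8])
for u,v in [(312,245),(325,245),(318,300)]:
    x=dep((K,M[:3,:3],M[:3,3]),(u,v),D);print('tool',x)
P,D=cams.capture('top');C=cam('top');cv2.imwrite('pics/t2.png',cv2.resize(P[150:310,180:380],None,fx=4,fy=4))
print(bot.read_state()['time_s'],bot.read_state()['position'])
E
```

```text
[[ 0.0006 -0.9559 -0.2937  0.0815]
 [ 1.      0.0002  0.0013 -0.0012]
 [-0.0012 -0.2937  0.9559 -0.1616]
 [ 0.      0.      0.      1.    ]]
(0, 0, 0) [319.8467 244.7082] 0.17839829857698034
(0, 0, 0.025) [319.6249 228.5848] 0.20229593273731064
(0, 0.015, 0.025) [340.7961 228.5859] 0.2023160857554
(0.0095, 0, 0.025) [319.651  216.0433] 0.1995060506492454
(-0.0095, 0, 0.025) [319.5994 240.785 ] 0.20508581482537588
200 [0.3196 0.3194 0.32   0.32   0.3186]
208 [0.3724 0.3732 0.3733 0.3744 0.3742]
216 [0.4005 0.3686 0.3681 0.3699 0.3988]
224 [0.4034 0.3715 0.3708 0.3723 0.404 ]
232 [0.4164 0.1689 0.1719 0.1704 0.1683]
240 [0.419  0.1568 0.1609 0.1598 0.1577]
248 [0.091  0.1517 0.1532 0.1518 0.1487]
256 [0.0867 0.141  0.1436 0.1435 0.091 ]
264 [0.0827 0.1366 0.1352 0.1372 0.0866]
272 [0.0791 0.0871 0.089  0.0882 0.087 ]
280 [0.0795 0.0883 0.0869 0.0864 0.0863]
288 [0.0803 0.0862 0.0873 0.086  0.0864]
296 [0.0794 0.1327 0.133  0.1309 0.0855]
304 [0.0819 0.1347 0.1331 0.1343 0.1056]
312 [0.0812 0.4706 0.4706 0.4708 0.1054]
320 [0.0807 0.0802 0.0811 0.0784 0.0798]
328 [0.0773 0.0781 0.0783 0.0769 0.0762]
tool [ 0.0105 -0.0044 -0.0212]
tool [ 0.0106  0.0026 -0.0213]
tool [-0.0038 -0.0012 -0.0487]
7.0833 [0.5642 0.1568 0.2329]
```

View pics/t2.png

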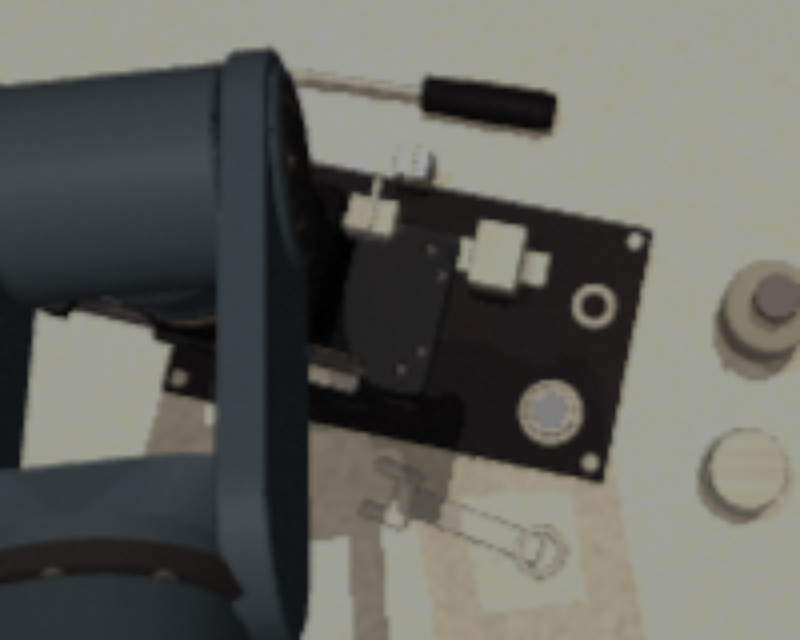

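```bash
python3 - <<'E'
from h import *
np.set_printoptions(precision=4,suppress=True)
c=cams.calibration('wrist');M=np.array(c['tool_from_camera']);K=np.array(c['mtx'])
P,D=cams.capture('wrist')
for r in range(224,300,2):
    o=[]
    for u in (304,312,318,324,332):
        d=D[r,u];o.append((M[:3,:3]@np.linalg.solve(K,[u,r,1])*d+M[:3,3])[[0,2]] if d>0 else [0,0])
    print(r,np.array(o).ravel()*1000, P[r,312:326:6,0])
cv2.imwrite('pics/fing.png',cv2.resize(P[190:330,240:400],None,fx=5,fy=4,interpolation=cv2.INTER_NEAREST))
E
```

```text
224 [-62.9087 183.8502 -62.833  183.6713   0.       0.     -62.7725 183.5296
 -74.6232 211.8783] [196 199 176]
226 [-65.6957 183.77   -65.4382 183.1676 -65.7267 183.8459 -65.6533 183.6748
 -77.5743 211.6451] [195 198 178]
228 [ 11.6206  -0.7187 -68.2348 183.0947 -68.0743 182.7264 -68.3258 183.3064
  11.7863  -1.0979] [188 193 169]
230 [11.7192 -3.9358 10.8354 -1.9389 10.6698 -1.5643 10.4395 -1.0436 12.5544
 -5.8207] [49 90 43]
232 [11.9091 -7.2505 10.7462 -4.6714 10.271  -3.6174 10.255  -3.5814 11.8443
 -7.1053] [15 58 17]
234 [ 11.9472 -10.1273  10.4458  -6.8579  10.8313  -7.6972  10.5269  -7.034
  11.597   -9.3637] [17 56 16]
236 [ 11.9614 -12.8627  10.7309 -10.231   10.3156  -9.3428  10.2398  -9.1806
  11.9931 -12.9297] [17 56 15]
238 [ 11.4596 -14.4296  10.3994 -12.2022  10.3435 -12.0847  10.1842 -11.7501
  11.6993 -14.9327] [14 56 16]
240 [ 12.4156 -18.9629  10.5433 -15.098   10.6006 -15.2162  10.4002 -14.8026
  12.4588 -19.052 ] [15 54 16]
242 [ 11.975  -20.5183  10.3259 -17.1727  10.1646 -16.8456  10.6624 -17.8556
  11.6054 -19.7689] [16 42 14]
244 [ 12.7211 -24.3988  10.2036 
[... 2299 characters left out ...]
.4395 -87.5055
  30.3205 -87.3337] [57 58 56]
288 [ 31.5575 -90.1019  29.3965 -87.0102  29.813  -87.6069  29.2954 -86.8669
  29.2756 -86.8394] [56 56 56]
290 [ 30.4801 -89.536   28.2836 -86.4354  28.0721 -86.1376  28.2044 -86.325
  29.0349 -87.4986] [54 54 54]
292 [ 30.4344 -90.4269  27.2445 -85.9835  27.6673 -86.5734  27.4332 -86.2479
  27.9216 -86.9293] [49 52 49]
294 [ 29.6837 -90.3296   0.0422 -49.5753  -0.3274 -49.0682   0.2223 -49.8251
  27.5492 -87.3983] [ 29 107  28]
296 [ 28.3074 -89.3904  -2.6801 -47.3406  -1.9241 -48.3677  -1.6403 -48.7539
  27.0182 -87.6446] [ 23 121  25]
298 [ 28.7281 -90.8871  -2.5407 -49.0038  -3.1315 -48.2137  -3.1792 -48.151
  25.6938 -86.8262] [ 24 117  25]
```

View pics/fing.png

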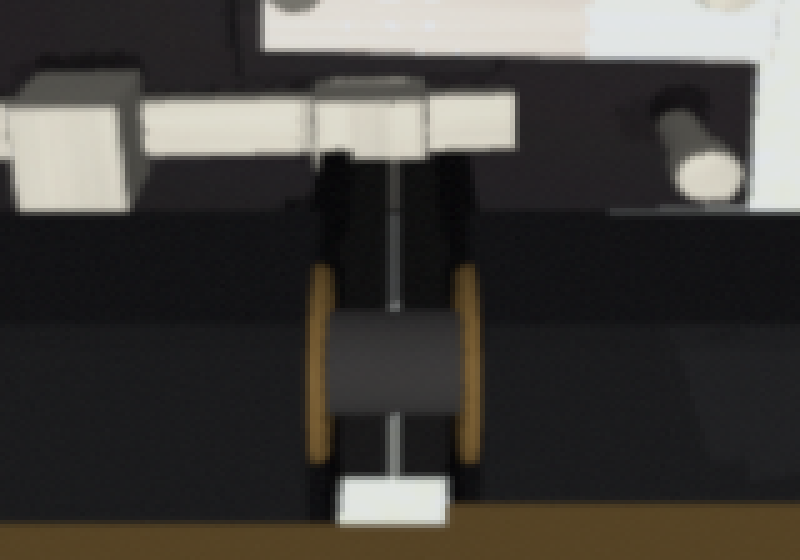

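By depth, the shut fingertips end at about the TCP (tool z ≈ 0), not 25 mm ahead. The first swing at TCP z 0.123 therefore passed just over the pin (top 0.118). I repeat it 19 mm lower, checking force on the way down.

```bash
python3 -m handwheel '[[0.026,-0.028,0,0,0,0],[0.026,-0.028,-0.03,0,0,0],[0.026,-0.028,-0.06,0,0,0],[0.026,-0.028,-0.09,0,0,0],[0.026,-0.028,-0.105,0,0,0],[0.026,-0.028,-0.110,0,0,0],[0.026,-0.028,-0.114,0,0,0],[0.026,-0.028,-0.117,0,0,0]]' && python3 -m handwheel '[[0,0,-0.002,0,0,0],[0,0,-0.004,0,0,0],[0,0,-0.006,0,0,0],[0,0,-0.008,0,0,0],[0,0,-0.010,0,0,0],[0,0,-0.012,0,0,0],[0,0,-0.012,0,0,0],[0,0,-0.012,0,0,0]]'
```

```text
time_s: 7.8
position: [0.5916, 0.1285, 0.1165]
tcp_rot: [[-0.968, 0.25, 0.002], [0.25, 0.968, 0.0], [-0.001, 0.0, -1.0]]
force: [0.3, -0.9, 0.5]
opening: 0.006
grasp_force: 0.0
time_s: 8.47
position: [0.5908, 0.1283, 0.1039]
tcp_rot: [[-0.968, 0.25, -0.0], [0.25, 0.968, -0.0], [0.0, -0.0, -1.0]]
force: [1.1, 0.2, -0.1]
opening: 0.006
grasp_force: 0.0
```

No contact on the way down. Repeating the swing.

```bash
python3 -m handwheel '[[-0.006,0.001,0,0,0,0],[-0.012,0.002,0,0,0,0],[-0.017,0.003,0,0,0,0],[-0.022,0.003,0,0,0,0],[-0.028,0.005,0,0,0,0],[-0.034,0.006,0,0,0,0],[-0.039,0.007,0,0,0,0],[-0.045,0.010,0,0,0,0]]' && python3 -m handwheel '[[-0.006,0.003,0,0,0,0],[-0.012,0.006,0,0,0,0],[-0.019,0.010,0,0,0,0],[-0.024,0.015,0,0,0,0],[-0.029,0.020,0,0,0,0],[-0.034,0.024,0,0,0,0],[-0.039,0.029,0,0,0,0],[-0.043,0.035,0,0,0,0]]' && python3 -m handwheel '[[-0.003,0.006,0,0,0,0],[-0.006,0.012,0,0,0,0],[-0.009,0.018,0,0,0,0],[-0.011,0.024,0,0,0,0],[-0.013,0.030,0,0,0,0],[-0.014,0.036,0,0,0,0],[-0.015,0.043,0,0,0,0],[-0.016,0.051,0,0,0,0]]'; python3 w.py w3
```

```text
time_s: 9.13
position: [0.5457, 0.1383, 0.1042]
tcp_rot: [[-0.968, 0.25, 0.001], [0.25, 0.968, -0.0], [-0.001, 0.0, -1.0]]
force: [1.5, 1.0, 0.5]
opening: 0.005
grasp_force: 0.5
time_s: 9.8
position: [0.5018, 0.1736, 0.1039]
tcp_rot: [[-0.968, 0.25, -0.001], [0.25, 0.968, -0.0], [0.001, -0.001, -1.0]]
force: [-0.4, -0.3, -0.4]
opening: 0.005
grasp_force: 0.3
time_s: 10.47
position: [0.487, 0.2249, 0.1041]
tcp_rot: [[-0.968, 0.25, 0.0], [0.25, 0.968, -0.0], [-0.0, 0.0, -1.0]]
force: [0.4, -0.6, -0.5]
opening: 0.003
grasp_force: 0.3
cam [0.4077 0.2441 0.2657] tcp [0.487  0.2249 0.1041] force [ 0.369  -0.5879 -0.5219]
guard_pin 0.74 [341.  229.4] [0.4865 0.2397] stage [-124.5691   93.5529] dep [0.4824 0.2399 0.099 ]
```

```bash
python3 -m handwheel '[[0.004,-0.015,0.0,0,0,0],[0.006,-0.022,0.03,0,0,0],[0.006,-0.022,0.07,0,0,0],[0.036,-0.03,0.09,0,0,0],[0.07,-0.045,0.11,0,0,0],[0.10,-0.055,0.12,0,0,0],[0.115,-0.055,0.12,0,0,0],[0.115,-0.055,0.12,0,0,0]]'; python3 w.py w4;python3 -c "
import cv2;p=cv2.imread('pics/w4.png');cv2.imwrite('pics/w4c.png',cv2.resize(p[100:260,180:440],None,fx=3,fy=3,interpolation=cv2.INTER_CUBIC))"
```

```text
time_s: 11.43
position: [0.6065, 0.1678, 0.2254]
tcp_rot: [[-0.967, 0.253, 0.007], [0.253, 0.967, 0.0], [-0.006, 0.002, -1.0]]
force: [-0.1, -0.3, 0.1]
opening: 0.005
grasp_force: 0.0
cam [0.5263 0.1872 0.3865] tcp [0.6065 0.1678 0.2254] force [-0.1068 -0.2689  0.0702]
guard_pivot 0.98 [367.2 147.2] [0.5783 0.2268] stage [-32.1053 101.1167] dep [0.5765 0.2254 0.1004]
guard_pin 0.89 [364.   50.1] [0.4887 0.2423] stage [-122.9449   96.5644] dep [0.4922 0.2372 0.1175]
guard_pin 0.58 [284. 228.] [0.6435 0.1176] stage [55.3777  8.8681] dep [0.6606 0.1075 0.0468]
wheel_top 0.71 [100.7 125.9] [ 0.4876 -0.0398] stage [ -62.2114 -178.9134] dep [ 0.4824 -0.0704  0.033 ]
wheel_top 0.61 [300.8 147.2] [0.5627 0.1591] stage [-32.4709  31.6192] dep [0.5627 0.1591 0.0758]
jaw_index 0.83 [296.3 223.6] [0.6566 0.1255] stage [66.4987 19.4382] dep [0.6681 0.1201 0.0226]
gauge_mark 0.74 [283.3 228.5] [0.6589 0.1076] stage [72.6423  2.5227] dep [0.6606 0.1066 0.0478]
```

View pics/w4c.png

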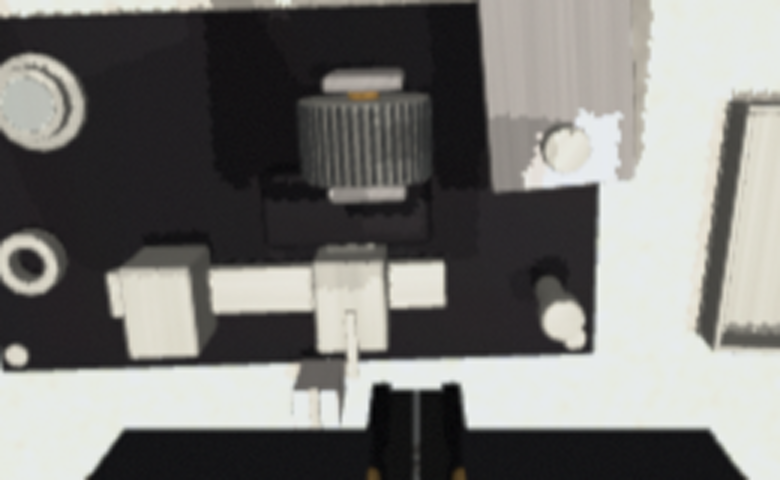

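The guard is open at about 1.5 rad. In the full picture the wheel top is at (301,147), the jaw bar end at (297,225) and the gauge bar end at (284,230). About 16 mm of jaw travel remains, which is about 40 mm of rim. I go down to just above the wheel.

```bash
python3 -m handwheel '[[-0.037,-0.004,-0.02,0,0,0],[-0.037,-0.004,-0.05,0,0,0],[-0.037,-0.004,-0.08,0,0,0],[-0.037,-0.004,-0.10,0,0,0],[-0.037,-0.004,-0.115,0,0,0],[-0.037,-0.004,-0.123,0,0,0],[-0.037,-0.004,-0.123,0,0,0],[-0.037,-0.004,-0.123,0,0,0]]'; python3 -m handwheel '[[0,0,0,0,0,0],[0,0,0,0,0,0],[0,0,0,0,0,0],[0,0,0,0,0,0],[0,0,0,0,0,0],[0,0,0,0,0,0],[0,0,0,0,0,0],[0,0,0,0,0,0]]'
```

```text
time_s: 12.4
position: [0.5646, 0.1656, 0.1012]
tcp_rot: [[-0.968, 0.25, -0.0], [0.25, 0.968, -0.0], [0.0, -0.0, -1.0]]
force: [-0.1, 0.3, -0.3]
opening: 0.004
grasp_force: 0.0
time_s: 13.07
position: [0.5649, 0.1653, 0.1011]
tcp_rot: [[-0.968, 0.25, 0.0], [0.25, 0.968, -0.0], [-0.0, 0.0, -1.0]]
force: [0.2, -0.3, 0.4]
opening: 0.004
grasp_force: 0.0
```

```bash
python3 -m handwheel '[[0,0,-0.008,0,0,0],[0,0,-0.014,0,0,0],[0,0,-0.018,0,0,0],[0,0,-0.020,0,0,0],[0,0,-0.021,0,0,0],[0,0,-0.022,0,0,0],[0,0,-0.023,0,0,0],[0,0,-0.023,0,0,0]]'; python3 -m handwheel '[[0,0,-0.0005,0,0,0],[0,0,-0.001,0,0,0],[0,0,-0.0015,0,0,0],[0,0,-0.002,0,0,0],[0,0,-0.002,0,0,0],[0,0,-0.002,0,0,0],[0,0,-0.002,0,0,0],[0,0,-0.002,0,0,0]]'
```

```text
time_s: 13.73
position: [0.5649, 0.1653, 0.078]
tcp_rot: [[-0.968, 0.25, -0.0], [0.25, 0.968, -0.0], [0.0, -0.0, -1.0]]
force: [1.1, -0.2, 0.6]
opening: 0.005
grasp_force: 0.0
time_s: 14.4
position: [0.565, 0.1653, 0.0763]
tcp_rot: [[-0.968, 0.25, 0.0], [0.25, 0.968, 0.0], [-0.0, 0.0, -1.0]]
force: [-0.3, -0.9, 2.7]
opening: 0.003
grasp_force: 1.2
```

```bash
python3 -m handwheel '[[0,0,-0.0003,0,0,0],[0,0,-0.0006,0,0,0],[0,0,-0.0006,0,0,0],[0,0,-0.0006,0,0,0],[0,0,-0.0006,0,0,0],[0,0,-0.0006,0,0,0],[0,0,-0.0006,0,0,0],[0,0,-0.0006,0,0,0]]'
```

```text
time_s: 15.07
position: [0.565, 0.1653, 0.0762]
tcp_rot: [[-0.968, 0.25, 0.001], [0.25, 0.968, 0.0], [-0.001, 0.0, -1.0]]
force: [-2.6, -0.3, 4.8]
opening: 0.006
grasp_force: 3.0
```

```bash
python3 -m handwheel '[[-0.0004,-0.002,-0.0002,0,0,0],[-0.0009,-0.004,-0.0003,0,0,0],[-0.0013,-0.006,-0.0003,0,0,0],[-0.0018,-0.008,-0.0003,0,0,0],[-0.0022,-0.010,-0.0003,0,0,0],[-0.0027,-0.012,-0.0003,0,0,0],[-0.0031,-0.014,-0.0003,0,0,0],[-0.0036,-0.016,-0.0003,0,0,0]]'
```

```text
time_s: 15.73
position: [0.5615, 0.1497, 0.0759]
tcp_rot: [[-0.968, 0.25, 0.001], [0.25, 0.968, 0.001], [-0.001, 0.001, -1.0]]
force: [0.3, -0.3, 3.3]
opening: 0.004
grasp_force: 1.6
```

```bash
python3 -m handwheel '[[0,0,0.005,0,0,0],[0,0,0.010,0,0,0],[0.001,0.004,0.010,0,0,0],[0.002,0.008,0.010,0,0,0],[0.003,0.012,0.010,0,0,0],[0.0036,0.016,0.010,0,0,0],[0.0036,0.016,0.010,0,0,0],[0.0036,0.016,0.010,0,0,0]]'
cat > sd.py <<'E'
from h import *
import sys
np.set_printoptions(precision=4,suppress=True)
c=np.array([.5875,.1211]);y=-.221;R=np.array([[np.cos(y),-np.sin(y)],[np.sin(y),np.cos(y)]])
for n in sys.argv[2:]:
    C=cam(n);P,D=cams.capture(n);cv2.imwrite(f'pics/{sys.argv[1]}{n}.png',P)
    for q in ['jaw_index','gauge_mark']:
        for d in models.tip_of(q,n)[:2]:
            x=ray(C,d['position'],.052);print(n,q,d['conf'],np.array(d['position']),'stage',1000*R.T@(x[:2]-c))
E
python3 sd.py s1 side top wrist
```

```text
time_s: 16.4
position: [0.5647, 0.1658, 0.0849]
tcp_rot: [[-0.968, 0.249, -0.0], [0.249, 0.968, -0.0], [0.0, -0.0, -1.0]]
force: [0.1, -0.0, 0.0]
opening: 0.007
grasp_force: 0.0
side jaw_index 0.43 [336.9 278.5] stage [-31.6203  37.4684]
side gauge_mark 0.64 [296.5 245.2] stage [71.6742  9.3282]
top jaw_index 0.63 [279.6 196.5] stage [68.1891  6.5292]
top gauge_mark 0.56 [281.1 193.7] stage [75.6911  4.4202]
```

```bash
python3 -m handwheel '[[0,0,-0.004,0,0,0],[0,0,-0.007,0,0,0],[0,0,-0.009,0,0,0],[0,0,-0.0095,0,0,0],[0,0,-0.010,0,0,0],[0,0,-0.010,0,0,0],[0,0,-0.010,0,0,0],[0,0,-0.010,0,0,0]]'
```

```text
time_s: 17.52
position: [0.5648, 0.1654, 0.0761]
tcp_rot: [[-0.968, 0.25, 0.0], [0.25, 0.968, 0.0], [-0.0, 0.0, -1.0]]
force: [-2.7, -0.5, 7.3]
opening: 0.007
grasp_force: 3.8
```

```bash
python3 -m handwheel '[[-0.0004,-0.002,0,0,0,0],[-0.0009,-0.004,0,0,0,0],[-0.0013,-0.006,0,0,0,0],[-0.0018,-0.008,0,0,0,0],[-0.0022,-0.010,0,0,0,0],[-0.0027,-0.012,0,0,0,0],[-0.0031,-0.014,0,0,0,0],[-0.0031,-0.014,0,0,0,0]]'
```

```text
time_s: 18.18
position: [0.5617, 0.1514, 0.076]
tcp_rot: [[-0.968, 0.25, 0.0], [0.25, 0.968, 0.0], [-0.0, 0.0, -1.0]]
force: [-1.7, 0.3, 6.8]
opening: 0.007
grasp_force: 3.5
```

```bash
python3 -m handwheel '[[0,0,0.02,0,0,0],[0,0,0.05,0,0,0],[0.01,0.005,0.09,0,0,0],[0.03,0.015,0.13,0,0,0],[0.041,0.018,0.148,0,0,0],[0.041,0.018,0.148,0,0,0],[0.041,0.018,0.148,0,0,0],[0.041,0.018,0.148,0,0,0]]'; python3 w.py w5;python3 -c "
import cv2;p=cv2.imread('pics/w5.png');cv2.imwrite('pics/w5c.png',cv2.resize(p[170:250,240:370],None,fx=6,fy=6,interpolation=cv2.INTER_CUBIC))"
```

```text
time_s: 18.85
position: [0.6011, 0.1691, 0.2217]
tcp_rot: [[-0.968, 0.25, -0.004], [0.25, 0.968, -0.0], [0.004, -0.001, -1.0]]
force: [-0.7, -0.4, -1.1]
opening: 0.002
grasp_force: 0.0
cam [0.5225 0.1884 0.3835] tcp [0.6011 0.1691 0.2217] force [-0.7471 -0.355  -1.0677]
guard_pivot 0.56 [365.5 153.8] [0.5769 0.2244] stage [-32.9592  98.4864] dep [0.5751 0.2232 0.1001]
guard_pin 0.69 [363.3  57.6] [0.4881 0.2407] stage [-123.23    94.917] dep [0.4909 0.2364 0.1141]
guard_pin 0.46 [284.1 165.3] [0.5675 0.14  ] stage [-23.6184  14.0442] dep [0.5713 0.136  0.0656]
wheel_top 0.86 [301.6 154.7] [0.5634 0.1591] stage [-31.8256  31.8213] dep [0.5634 0.1592 0.0755]
jaw_index 0.61 [288.1 232. ] [0.6564 0.1145] stage [68.6342  8.6346] dep [0.66   0.1124 0.0429]
gauge_mark 0.69 [286.5 235.4] [0.6603 0.1112] stage [73.2429  6.3198] dep [0.6622 0.1102 0.0475]
```

View pics/w5c.png

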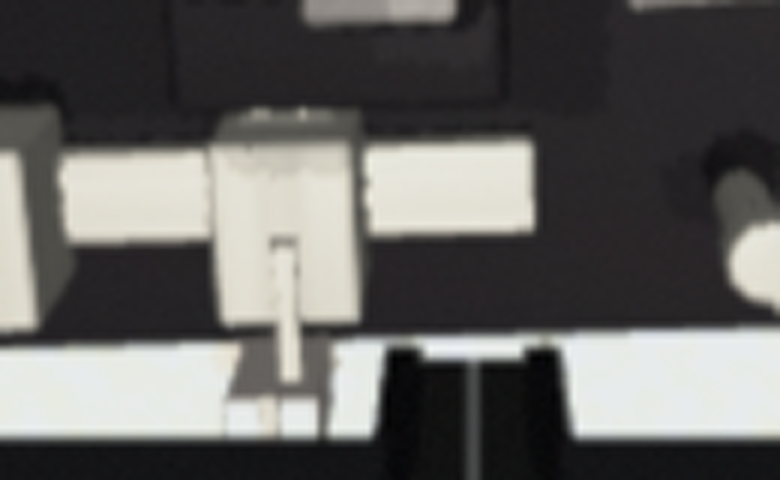

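```bash
python3 - <<'E'
from h import *
c=np.array([.5875,.1211]);y=-.221;R=np.array([[np.cos(y),-np.sin(y)],[np.sin(y),np.cos(y)]])
C=cam('wrist')
for a in [(285,252),(290,380),(268,400),(269,430)]:
    x=ray(C,np.array(a)/6-.4+[240,170],.052);print(1000*R.T@(x[:2]-c))
p=cv2.imread('pics/w5.png').astype(int)
for r in (229,231,233,235,237,239,241):print(r,p[r,276:300].sum(1)//3, (p[r,276:300,2]-p[r,276:300,0]))
E
```

```text
[42.35115175  9.27410869]
[71.00856315  8.51500822]
[75.45766925  3.57846378]
[82.42126637  3.33045125]
229 [225 224 218 190 121  99  97  98  98 105 148 215 219 202 114  97  96  96
 108 164 214 231 233 232] [13 14 19 20 11  8  7  8  8  8 13 16 15 18  9  7  7  7  9 11  5 -1 -1 -1]
231 [226 225 212 137 100  97  97  98  98 102 141 214 219 204 131 100  96  95
 103 156 216 231 232 232] [11 11 16 11  7  7  7  6  7  7 11 18 15 18 11  8  7  6  8  8  4  0  1  3]
233 [232 224 166 106  98  97  98  98  98  99 120 164 169 158 116  99  96  92
 114 182 230 233 233 233] [ 0 -2  1  5  7  7  7  6  7  7  9 14 14 13  8  8  6  7  4 -2 -4 -3 -2 -2]
235 [228 205 131 106 105 105 105 110 118 114  99 105 104 106 106 105 100  88
 107 171 229 233 233 232] [ 2  0  5  7  7  8  8  9 10  9  7  8  7  8  7  7  7  6  4  0 -2 -2 -1  0]
237 [226 206 214 216 216 215 211 208 214 203 171 213 219 219 219 217 193 107
 109 174 229 232 232 231] [ 3  6  1  0  2  4  5 16 16 18  9  3  1  2  2  3  9  8  4  2  0 -1  0  3]
239 [226 211 231 233 232 233 228 210 218 212 204 231 233 233 233 231 212 113
 128 206 230 232 231 231] [ 4  3 -4 -2 -1 -2  0 15 15 16  9 -2 -2 -2 -2 -1  4  5  5  4  3  3  2  2]
241 [222 209 228 229 230 230 228 221 214 204 184 226 229 230 229 228 208 112
 148 223 229 229 229 229] [ 6  2 -3 -1 -3 -3 -1  7 17 17  9  0 -1 -2 -1  0  5  6  4  1  1  0  0 -1]
```

Jaw bar end at full-picture column 288.0 and gauge bar at 284.4 means about 4.9 mm to go, or about 12 mm of rim plus about 1 mm of give.

```bash
python3 -m handwheel '[[-0.038,-0.004,-0.03,0,0,0],[-0.038,-0.004,-0.06,0,0,0],[-0.038,-0.004,-0.09,0,0,0],[-0.038,-0.004,-0.115,0,0,0],[-0.038,-0.004,-0.13,0,0,0],[-0.038,-0.004,-0.138,0,0,0],[-0.038,-0.004,-0.138,0,0,0],[-0.038,-0.004,-0.138,0,0,0]]'; python3 -m handwheel '[[0,0,-0.003,0,0,0],[0,0,-0.006,0,0,0],[0,0,-0.008,0,0,0],[0,0,-0.009,0,0,0],[0,0,-0.0095,0,0,0],[0,0,-0.010,0,0,0],[0,0,-0.010,0,0,0],[0,0,-0.010,0,0,0]]'
```

```text
time_s: 19.82
position: [0.565, 0.1653, 0.0852]
tcp_rot: [[-0.968, 0.25, -0.0], [0.25, 0.968, -0.0], [0.0, -0.0, -1.0]]
force: [0.0, -0.2, 0.4]
opening: 0.007
grasp_force: 0.0
time_s: 20.48
position: [0.5651, 0.1654, 0.0762]
tcp_rot: [[-0.968, 0.25, 0.001], [0.25, 0.968, 0.0], [-0.001, 0.0, -1.0]]
force: [-1.0, -0.3, 4.9]
opening: 0.005
grasp_force: 2.6
```

```bash
python3 -m handwheel '[[-0.0004,-0.002,0,0,0,0],[-0.0009,-0.004,0,0,0,0],[-0.0013,-0.006,0,0,0,0],[-0.0018,-0.008,0,0,0,0],[-0.0022,-0.010,0,0,0,0],[-0.0027,-0.012,0,0,0,0],[-0.0029,-0.013,0,0,0,0],[-0.0029,-0.013,0,0,0,0]]'; python3 -m handwheel '[[0,0,0.02,0,0,0],[0,0,0.05,0,0,0],[0.01,0.005,0.09,0,0,0],[0.03,0.015,0.13,0,0,0],[0.041,0.017,0.148,0,0,0],[0.041,0.017,0.148,0,0,0],[0.041,0.017,0.148,0,0,0],[0.041,0.017,0.148,0,0,0]]'; python3 w.py w6;python3 - <<'E'
import cv2,numpy as np
p=cv2.imread('pics/w6.png').astype(int)
for r in range(225,245,2):print(r,p[r,274:300].sum(1)//3, (p[r,274:300,2]-p[r,274:300,0]))
q=p.astype(np.uint8);cv2.imwrite('pics/w6c.png',cv2.resize(q[170:250,240:370],None,fx=6,fy=6,interpolation=cv2.INTER_CUBIC))
E
```

```text
time_s: 21.15
position: [0.5622, 0.1525, 0.0761]
tcp_rot: [[-0.968, 0.25, 0.001], [0.25, 0.968, 0.0], [-0.001, 0.001, -1.0]]
force: [-1.7, 0.0, 5.9]
opening: 0.008
grasp_force: 3.0
time_s: 21.82
position: [0.6013, 0.1691, 0.2218]
tcp_rot: [[-0.968, 0.25, -0.003], [0.25, 0.968, -0.0], [0.003, -0.001, -1.0]]
force: [-1.1, 0.4, 0.0]
opening: 0.006
grasp_force: 0.0
cam [0.5226 0.1884 0.3837] tcp [0.6013 0.1691 0.2218] force [-1.0719  0.3567  0.0195]
guard_pivot 0.9 [367.6 153. ] [0.5769 0.2267] stage [-33.4551 100.6735] dep [0.575  0.2253 0.1003]
guard_pivot 0.51 [221.7  75.6] [0.4699 0.1068] stage [-111.5832  -39.678 ] dep [0.4551 0.0838 0.0072]
guard_pin 0.66 [365.2  57.2] [0.4884 0.2425] stage [-123.2995   96.7299] dep [0.4917 0.2373 0.1181]
wheel_top 0.73 [301.5 151.2] [0.56 0.16] stage [-35.3412  31.9043] dep [0.5599 0.16   0.0757]
jaw_index 0.69 [283.1 233.5] [0.6571 0.1077] stage [70.8282  2.179 ] dep [0.6597 0.1062 0.0457]
gauge_mark 0.71 [285.9 238.6] [0.6647 0.1091] stage [77.9878  5.2645] dep [0.6651 0.1089 0.0512]
225 [ 45  45  44  42  42  42  48  94 170 217 208 146  75  61  
[... 1131 characters left out ...]
211 215 205 182 226 230 230 229 226
 201 109 110 174 229 232 232 231] [ 2  3  3  7  3  2  1  1  4 17 17 18  8  0  0  0  0  1  9  8  4  1  0 -1
  1  3]
239 [231 231 225 210 232 233 233 233 228 210 217 212 204 230 233 233 233 231
 212 113 129 206 230 231 231 231] [ 3  4  5  4 -3 -1 -1 -3 -1 15 16 16  9 -2 -2 -2 -2 -1  3  5  4  3  2  2
  2  2]
241 [228 226 222 209 228 229 230 230 228 220 215 203 180 225 230 230 229 227
 208 112 148 223 228 228 229 229] [ 4  5  5  3 -3 -1 -2 -3  0  7 15 17  8 -1 -2 -2 -1  1  6  4  3  0  0  1
 -1 -1]
243 [78 78 75 70 77 78 78 78 76 74 71 69 66 76 78 78 78 77 69 47 62 76 78 78
 79 78] [ 2  0  1 -2 -2 -2 -2 -2  0  3  5  3  2 -2 -2 -1 -1 -1  0  0  0 -1 -1 -2
 -2 -2]
```

View pics/w6c.png

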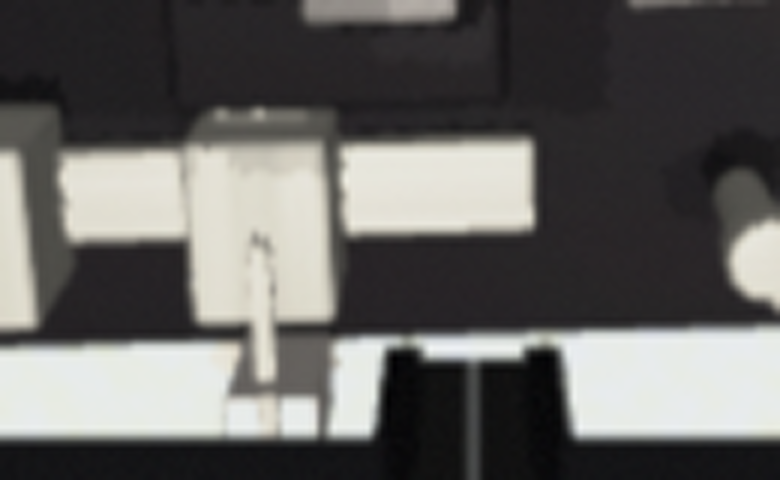

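The jaw bar end (columns 282–285.5, centre ~284) and the gauge bar (283–286, ~284.3) now lie in one line, within about 0.5 mm. The guard is open and the arm is clear, so I hand in.

```bash
python3 -m handwheel '[[0,0,0.02,0,0,0],[0,0,0.02,0,0,0],[0,0,0.02,0,0,0],[0,0,0.02,0,0,0],[0,0,0.02,0,0,0],[0,0,0.02,0,0,0],[0,0,0.02,0,0,0],[0,0,0.02,0,0,0]]' && python3 -c "
from rig import bot
print(bot.hand_in())"
```

```text
time_s: 22.78
position: [0.6027, 0.1693, 0.2427]
tcp_rot: [[-0.968, 0.25, -0.001], [0.25, 0.968, -0.0], [0.001, -0.0, -1.0]]
force: [-0.1, 0.7, -0.6]
opening: 0.007
grasp_force: 0.0
the job is handed in; nothing more can be done
None
```

Job handed in at about 23 s, with no verdict returned: the guard stands open at about 1.5 rad, the jaw bar is in line with the gauge bar to about 0.5 mm by the wrist camera, and the arm is clear of everything.

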